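# Check-load a balancing sensor with its bayonet cap

### The job

Run the sensor check: with the check cap still off, press the readout's green, then blue, then white key, one at a time, and never the red one. Then take the cap by its bar, lower its lugs through the collar's two slots until it sits fully home, and turn it clockwise (seen from above) against its spring to the yellow bands, halfway to the lock, never on to the lock click at the red marks. Finish while still gripping the cap and holding it at the yellow, as it springs back if let go, and leave the other things on the counter where they are.

Things in the scene. Friction and masses are not known exactly. Their poses are not given: they have to be found in the camera images.
- readout: grey balancing readout, fixed box 130 (x) x 190 (y) x 40 mm; origin under its centre, front to its -x. Display hood up to 90 mm high at local x +15 to +70 mm. Row of four round spring keys at local x -34 mm: green y +63 (wakes it), blue y +21 (selects the sensor check), white y -21 (zeroes the unloaded sensor), red y -63 mm (aborts)
- key_green_top (a point): centre of the top of the green key when up, 62 mm above the counter; the key is 22 mm across, stands 10 mm out of a black 38 mm housing and is pressed straight down 6 mm (about 1.5 N at first, 5 N fully down); it springs back
- key_blue_top (a point): the same for the blue key
- key_white_top (a point): the same for the white key
- key_red_top (a point): the same for the red key, which must not be pressed
- key_green (a joint): how far the green key is down: 0 up, 0.006 m fully down; it counts as pressed beyond 0.0045
- key_blue (a joint): the same for the blue key
- key_white (a joint): the same for the white key
- key_red (a joint): the same for the red key
- cap: loose check cap, about 260 g, standing on its spigot; origin at the centre of the spigot's underside, z up, x along grip bar and lugs. Spigot 44 mm diameter, z 0 to 22 mm, foot chamfered 4 mm; two equal lugs at +x and -x, 10 mm wide, out to radius 29 mm, z 2 to 8 mm; blue head 72 mm diameter, z 22 to 32 mm. Same when turned half round
- cap_grip (a point): point in the cap's aluminium grip bar, on the cap's axis, 50 mm above the cap's origin: pinch the bar here across its 14 mm thickness (cap's y). The bar is 66 mm long (cap's x), z 31 to 60 mm; white pointers at both ends of it, on the rim of the head
- sensor: fixed sensor bay: green base 150 (x) x 160 (y) x 16 mm, origin under its centre, z up; steel cheeks 52 mm high at y +-78 and x +73 mm; dust flap already thrown back level at 52 mm height, local x 80 to 235 mm. In the middle the upright bayonet collar; the dark dial ring round it is 116 mm across, 40 mm high
- collar_mouth (a point): centre of the collar's mouth, 48 mm above the counter. Collar 80 mm outside, bore 48 mm diameter; two slots at the sensor's +x and -x, 14 mm wide, out to radius 32 mm, through a 12 mm thick flange; lugs drop through into pockets of the preload ring. Fully home the cap's head rests on the collar and its origin is 26 mm above the counter, cap's x along sensor's x (either way round)
- preload_ring (a joint): turn of the preload ring in the collar, rad, clockwise from above: 0 at rest with its pockets under the slots, 0.785 halfway, clicks over at 1.4, about 1.5 locked. Lugs have 1.5 mm play each way in the pockets, so the cap leads it by about 0.06 rad. Its return spring takes about 0.05 Nm at first, 0.17 Nm halfway; lock balls resist from about 1.0 rad (some 0.4 Nm more)
- gland_follower: bystander: bronze gland follower lying flat, 108 x 68 x 30 mm, origin under its centre
- calipers: bystander: stainless calipers lying flat, 230 mm long, 12 mm thick; origin under the middle of the beam, x along it
- feeler_gauge: bystander: folded steel feeler gauge set, 100 x 20 x 17 mm, origin under its centre
- lead_slug: bystander: grey square lead slug, 32 x 32 x 22 mm, origin under its centre
- check_mark (a point): centre of the yellow band on the dial ring, 49 mm from the axis, 45 degrees clockwise (from above) of the +x slot, reaching 9 degrees either way; a second one lies opposite. White lines mark the slots, red marks the lock at 90 degrees. The cap's pointers must end in the yellow bands
Things that resemble listed ones, but are neither listed nor needed, are in the scene too. Of the things shaped like the readout, the grey one is meant. Several things look just like the cap: the one meant starts farthest to the robot's left.

How it is judged:
On the way, in this order (a step that is already met when the one before it is completed fails the run):
1. green key pressed alone, cap off (value of joint key_green above 0.0045 m and value of joint each of key_blue, key_white below 0.002 m and distance between cap and sensor above 0.07 m), for 0.05 s.
2. then blue key pressed alone, cap off (value of joint key_blue above 0.0045 m and value of joint each of key_green, key_white below 0.002 m and distance between cap and sensor above 0.07 m), for 0.05 s.
3. then white key pressed alone, cap off (value of joint key_white above 0.0045 m and value of joint each of key_green, key_blue below 0.002 m and distance between cap and sensor above 0.07 m), for 0.05 s.
4. cap lowered home in the collar, not yet turned (z of cap in the frame of sensor below 0.03 m and horizontal distance between cap and sensor below 0.004 m and angle between cap's own z axis and vertical below 0.08 rad and value of joint preload_ring below 0.4 rad), for 0.1 s.
At the end, for the whole second after the job is handed in: The cap sits home in the collar (head within 3 mm of the rim, 4 mm of the axis, upright), gripped with over 3 N and held still, its pointers in the yellow band 0.62 to 0.95 rad clockwise from the slots, the preload ring wound with it (0.5 to 0.95 rad); keys are up (z of cap in the frame of sensor between 0.022 and 0.029 m and horizontal distance between cap and sensor below 0.004 m and angle between cap's own z axis and vertical below 0.06 rad and angle between the x axis of cap and the x axis of sensor, either way round between 0.62 and 0.95 rad and value of joint preload_ring between 0.5 and 0.95 rad and velocity of joint preload_ring between -0.2 and 0.2 rad/s and contact force between the fingers and cap above 3 N and value of joint each of key_green, key_blue, key_white below 0.002 m); the arm keeps its last pose, push and grip.
It fails at once if the red key is pressed (value of joint key_red above 0.003 m).
It fails at once if the cap is turned on into the lock (value of joint preload_ring above 1.4 rad).
It fails at once if a bystander is shoved more than 25 mm (distance of any of gland_follower, calipers, feeler_gauge, lead_slug from where it was at the start of the episode above 0.025 m).
It also fails if it takes over 72 s, if anything falls off the work surface, if the arm or the gripper's body presses on something with over 40 N, if the wrist force passes 120 N, or if a joint passes its speed limit or range.

### The arm

A 7-joint arm with a two-finger parallel gripper is mounted at the origin on the work surface. World frame = base frame: x ahead of the robot, y to its left, z up, the work surface at z = 0. Lengths are in m, angles in rad, forces in N, time in s.
With the tool pointing down it reaches from about 0.425 to 0.825 m from the base axis. Payload 3.6 kg.
Tool frame: the origin (TCP) lies at the very end of the fingers, on their centre line; the grasp point (between the pads) lies 19 mm behind it; z points along the fingers, y is the line along which they close (so a half turn about z gives the same grasp; the last joint's range is limited). The gripper opens to 93 mm and grips with 3 to 60 N. Pads are 15 mm wide; open, the fingers measure 128 mm over their backs; the gripper's body (75 mm by 188 mm) begins 65 mm behind the grasp point.
Start: joints at [-0.026, 0.615, -0.013, 1.423, 0.008, 1.103, -0.04], TCP at [0.65, 0, 0.219] pointing down, gripper open.
Joint ranges: [-3.12, 3.12], [-0.3, 2.06], [-1.34, 1.32], [0.26, 2.42], [-1.36, 4.5], [0.01, 1.98], [-2.84, 2.84]. Speed limits (rad/s): [2.79, 2.79, 3.14, 3.14, 3.14, 3.14, 3.14].

### API

Orientations are given as a 3x3 rotation matrix whose columns are the frame's x, y, z axes.
In Python, from rig import get_state, cams, bot gives the robot as it stands.
- The arm moves only by the tool jog_arm, never from a script. Its argument "moves" is a list that holds one entry, the list of rows, each a list of 7 numbers: the finger opening in m, from 0 to 0.093, then the shift along the tool's x, y, z in m, then the turn, a rotation vector about the tool's x, y, z in rad. In form: [[[gripper, tx, ty, tz, rx, ry, rz], ...]]. A call has 1 to 8 rows; each row shifts and turns the commanded pose from where the row before left it, along the tool's axes as they then stand; what a row does not reach is not made up. A row lasts 1/12 s, in which the tool goes at most 41.7 mm and 7.16 degrees, less where a joint would pass 70% of its speed; a pose out of reach is approached as far as the arm can. A call is refused whole if a number of a shift passes 0.0417 or a number of a turn 0.125, either way. A call with a gripper value outside its range is refused whole. The fingers move at their own pace and stop on an object; the grip force is fixed at half the most. Time passes only in rows, so rows that do not move let the fingers close. It gives the time, the measured TCP pose, the force, the opening and the grip force at its end, in the units of the state.
- get_state(): the state, without advancing time (a new reading comes with each control period).
- cams.read_camera(name): name is "scene" or "side" or "wrist"; returns the picture (400x640x3 uint8, red, green, blue); there is no depth.
- cams.camera_params(name): a dict with "fov_y" (degrees; the focal length in pixels is half the picture's height over the tangent of half this angle, whatever the lens; pixels are square), "cx", "cy" (the principal point, pixels), "k1" (the pictures are not rectified: a ray, as slopes to the right and down, at radius r is drawn at 1 + k1 r^2 times it, then the intrinsics apply), "rvec" (rotation vector, rad) and "tvec" (3), from world to camera coordinates, as OpenCV has them; the wrist camera has in their place "hand_eye" (4x4, takes a point from camera to tool coordinates, whose origin is the TCP and whose axes are the flange's). Camera axes: x right, y down, z forward; pixel columns grow to the right and rows downward; lengths in m; the calibration is good to about 2 mm. A picture is of the moment at which its call begins: read the wrist's pose just before it. camera_params takes no time and is no camera call.
- bot.finish_job(): hands the job in; it is judged then, once.
The state is a dict: "clock": time; "joint_pos": joint angles; "dq": joint speeds; "tau": joint torques, N m; "ee_pos": TCP position; "orientation": TCP orientation; "contact_force": force on the tool from outside, world axes, zero at the start; "torque": the same for the moment, N m; "grip_width": finger opening in m; "grasp_force": force on a finger pad.
Only numpy, scipy, OpenCV 4.12 (cv2) and the standard library are available. Lean on these libraries where they do the work, as an engineer would, in place of code of your own. Each camera call takes 0.05 s, during which the arm holds its last target. There are 200 camera calls.

## Working session

There is one attempt and no reset: what is moved stays moved. The work goes in short steps, Python scripts to look and compute and a tool call to move; the robot and the scene stay as the last step left them, time stands still between calls to the robot, and variables do not carry over. Pictures are saved under pics/ and viewed, at most 10 in all, crops included, and the job is handed in when it is done.

Besides the shell and the picture viewer there is one more tool, called after "Emit:" by a JSON object that holds its "name" and its "arguments", one argument or row to a line. jog_arm: Moves the arm, as the interface text tells. Its arguments: {"type":"object","properties":{"moves":{"type":"array","items":{"type":"array","items":{"type":"array","items":{"type":"number"}}}}},"required":["moves"]}

```bash
mkdir -p pics; ls
cat > h.py <<'E'
import numpy as np, cv2
from rig import get_state, cams, bot
def snap(n,name):
    s=get_state(); im=cams.read_camera(n); cv2.imwrite(f'pics/{name}.png',im[:,:,::-1]); return s,im
def ray(n,px,s=None):
    p=cams.camera_params(n); f=200/np.tan(np.radians(p['fov_y'])/2)
    K=np.array([[f,0,p['cx']],[0,f,p['cy']],[0,0,1]])
    u=cv2.undistortPoints(np.array(px,float).reshape(-1,1,2),K,np.array([p['k1'],0,0,0,0.]))[:,0]
    d=np.c_[u,np.ones(len(u))]
    if n=='wrist':
        H=np.array(p['hand_eye']);R=np.array(s['orientation']);o=R@H[:3,3]+np.array(s['ee_pos']);return o,d@(R@H[:3,:3]).T
    R=cv2.Rodrigues(np.array(p['rvec'],float))[0]; return -R.T@np.array(p['tvec']).ravel(), d@R
def onz(n,px,z,s=None):
    o,d=ray(n,px,s); return o+d*((z-o[2])/d[:,2])[:,None]
E
python3 - <<'E'
from h import *
for n in('scene','side','wrist'):
    s,im=snap(n,n+'0'); print(n,cams.camera_params(n))
print(s)
E
```

```text
pics
scene {'fov_y': 46.11439267492367, 'cx': 322.81463705645643, 'cy': 208.3878125713424, 'k1': 0.04651683583410062, 'rvec': array([ 1.15542176,  2.44895832, -0.89751972]), 'tvec': array([ 0.31387689, -0.22790806,  1.546448  ])}
side {'fov_y': 50.502614019358425, 'cx': 318.41860529641883, 'cy': 192.41979887724207, 'k1': 0.029237771645186213, 'rvec': array([ 0.69567693, -2.61185916,  1.10749651]), 'tvec': array([0.43879598, 0.23832787, 0.90346736])}
wrist {'fov_y': 59.14473361545089, 'cx': 317.37166230955296, 'cy': 202.41389851838835, 'k1': 8.874335287872651e-05, 'hand_eye': array([[ 2.57654387e-04, -9.68822663e-01, -2.47755081e-01,
         6.89376482e-02],
       [ 9.99999961e-01,  2.23668657e-04,  1.65320980e-04,
         1.89658550e-04],
       [-1.04751666e-04, -2.47755114e-01,  9.68822684e-01,
        -1.66176693e-01],
       [ 0.00000000e+00,  0.00000000e+00,  0.00000000e+00,
         1.00000000e+00]])}
{'clock': 0.1, 'joint_pos': array([-0.02653131,  0.6158266 , -0.01261026,  1.42472671,  0.00811966,
        1.10338463, -0.04036548]), 'dq': array([-5.04416021e-04, -1.89701564e-03,  1.87265176e-04, -4.10773786e-03,
       -4.64657544e-04, -1.28074481e-03, -2.35926721e-05]), 'tau': array([ 9.60165453e-04, -4.60037935e+01,  2.10206788e-01, -1.66244763e+01,
       -6.11468428e-02,  1.69380486e-02,  1.02607953e-04]), 'ee_pos': array([6.49295561e-01, 2.30595629e-05, 2.17598325e-01]), 'orientation': array([[-1.35044161e-04,  9.99997359e-01, -2.29421998e-03],
       [ 9.99999990e-01,  1.34931523e-04, -4.92510915e-05],
       [-4.89413989e-05, -2.29422661e-03, -9.99997367e-01]]), 'contact_force': array([ 0.19922003,  0.70930766, -0.30027943]), 'torque': array([-0.03564277,  0.04825911, -0.00566593]), 'grasp_force': 0.0, 'grip_width': 0.09285258748952585}
```

View pics/scene0.png

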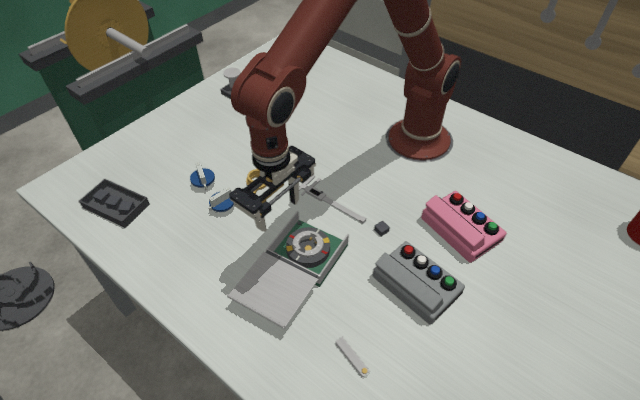

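View pics/side0.png

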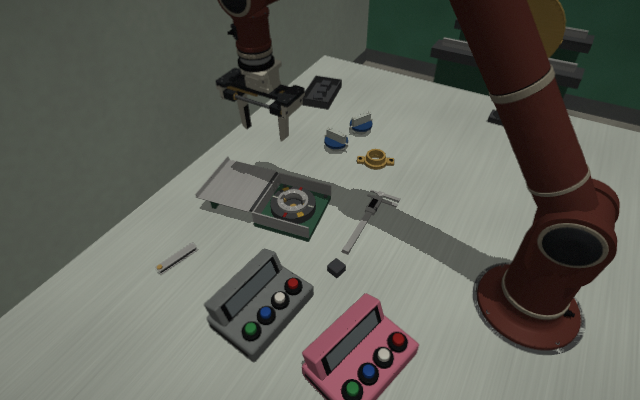

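The scene picture shows the grey readout (keys around 408–450, 252–283), the collar at (308,245) and two blue caps at (203,178) and (222,200). The side picture shows the same items, with the caps at (361,123) and (335,138).

Run:
```python
from h import *
for n in('scene','side'):
    im=cv2.imread(f'pics/{n}0.png');hsv=cv2.cvtColor(im,cv2.COLOR_BGR2HSV)
    for c,lo,hi,z in(('green',(50,120,60),(75,255,255),.062),('blue',(100,140,50),(125,255,255),.062),('blue32',(100,140,50),(125,255,255),.032),('red',(0,190,120),(4,255,255),.062),('yellow',(18,120,120),(32,255,255),.04)):
        m=cv2.inRange(hsv,lo,hi);k,l,st,ce=cv2.connectedComponentsWithStats(m)
        for i in range(1,k):
            if st[i,4]>(12): print(n,c,st[i],ce[i].round(1),onz(n,ce[i],z)[0].round(4))
    print(onz(n,[(0,0)],0)[0])
px=dict(scene=[(408,252),(421,262),(435,272),(450,283)],side=[(293,286),(280,299),(266,314),(251,330)])
for n in px: print(n,onz(n,px[n],.062).round(4).tolist())
print(onz('scene',[(308,245),(381,229),(353,355),(335,203),(258,178)],.0).round(3).tolist())
print(onz('side',[(293,201),(336,268),(177,258),(365,220),(376,160)],.0).round(3).tolist())
```

```text
scene green [488 222  10   8  58] [491.9 225.6] [0.2341 0.3599 0.062 ]
scene green [445 276   9  10  67] [449.  280.5] [0.4512 0.3575 0.062 ]
scene blue [203 169  11  16 114] [208.5 175.5] [ 0.5822 -0.3528  0.062 ]
scene blue [191 171  12  16 109] [195.6 179.1] [ 0.615  -0.3704  0.062 ]
scene blue [212 199  21  12 139] [223.5 205.4] [ 0.6322 -0.2354  0.062 ]
scene blue [476 212   9   8  57] [479.8 215.6] [0.2234 0.3197 0.062 ]
scene blue [430 266  10   9  72] [434.8 269.8] [0.4467 0.3161 0.062 ]
scene blue32 [203 169  11  16 114] [208.5 175.5] [ 0.5663 -0.3793  0.032 ]
scene blue32 [191 171  12  16 109] [195.6 179.1] [ 0.6002 -0.3975  0.032 ]
scene blue32 [212 199  21  12 139] [223.5 205.4] [ 0.6179 -0.2583  0.032 ]
scene blue32 [476 212   9   8  57] [479.8 215.6] [0.1965 0.3139 0.032 ]
scene blue32 [430 266  10   9  72] [434.8 269.8] [0.4266 0.3102 0.032 ]
scene red [454 194   8   5  19] [457.6 196. ] [0.1985 0.2399 0.062 ]
scene red [405 246   7   4  19] [408.2 247.6] [0.4318 0.2302 0.062 ]
scene yellow [65  0 12 26 63] [69.7  9.5] [ 0.2865 -1.5497  0.04  ]
scene yellow [247 169  1
[... 1210 characters left out ...]
64 -0.261   0.04  ]
side yellow [375 150  10  11  23] [381. 156.] [ 0.4548 -0.2643  0.04  ]
side yellow [357 157  37  10  90] [376.1 161.5] [ 0.4569 -0.2352  0.04  ]
side yellow [297 212   7   5  22] [299.8 214. ] [0.5365 0.0416 0.04  ]
[ 2.72340132 -0.52256249  0.        ]
scene [[0.4435, 0.2373, 0.062], [0.4485, 0.2783, 0.062], [0.4517, 0.3197, 0.062], [0.4558, 0.3629, 0.062]]
side [[0.4285, 0.238, 0.062], [0.4347, 0.2766, 0.062], [0.4397, 0.3178, 0.062], [0.4449, 0.3593, 0.062]]
[[0.554, -0.001, 0.0], [0.384, 0.12, 0.0], [0.721, 0.279, 0.0], [0.39, -0.038, 0.0], [0.461, -0.283, 0.0]]
[[0.6, -0.021, 0.0], [0.394, 0.115, 0.0], [0.736, 0.275, 0.0], [0.401, -0.053, 0.0], [0.477, -0.287, 0.0]]
```

View pics/wrist0.png

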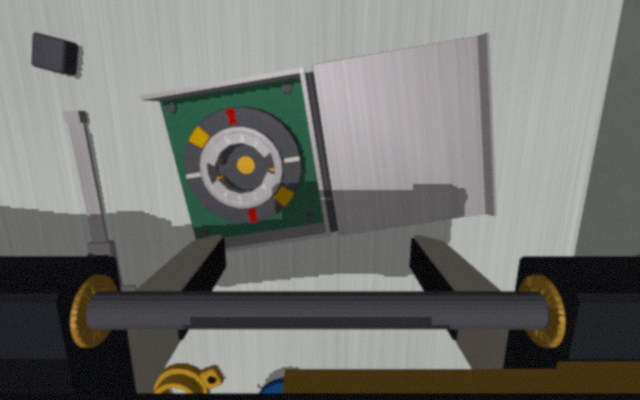

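The wrist picture shows the collar centred near (245,165), with white slot lines at (195,176) and (291,159), so the sensor is yawed. Yellow is at (199,137) and (284,196). I'm heading to the green key, at about (0.4505, 0.357).

Emit:
{"name": "jog_arm", "arguments": {
  "moves": [
    [[0,0.0357,-0.0199,0,0,0,0],[0,0.0357,-0.0199,0,0,0,0],[0,0.0357,-0.0199,0,0,0,0],[0,0.0357,-0.0199,0,0,0,0],[0,0.0357,-0.0199,0,0,0,0],[0,0.0357,-0.0199,0,0,0,0],[0,0.0357,-0.0199,0,0,0,0],[0,0.0357,-0.0199,0,0,0,0]]
  ]
}}

```text
clock: 0.82
ee_pos: [0.4894, 0.287, 0.2186]
orientation: [[0.0, 1.0, -0.0], [1.0, -0.0, -0.0], [-0.0, -0.0, -1.0]]
contact_force: [0.5, 0.1, 0.3]
grip_width: 0.0445
grasp_force: 0.0
```

Emit:
{"name": "jog_arm", "arguments": {
  "moves": [
    [[0,0.0357,-0.0199,0,0,0,0],[0,0.0357,-0.0199,0,0,0,0],[0,0,0,0.03,0,0,0],[0,0,0,0.03,0,0,0],[0,0,0,0.03,0,0,0],[0,0,0,0,0,0,0],[0,0,0,0,0,0,0]]
  ]
}}

```text
clock: 1.4
ee_pos: [0.4501, 0.3562, 0.1275]
orientation: [[0.0, 1.0, -0.003], [1.0, -0.0, -0.003], [-0.003, -0.003, -1.0]]
contact_force: [0.4, 0.0, 0.3]
grip_width: 0.0007
grasp_force: 0.0
```

Run:
```python
from h import *
s,im=snap('wrist','w1');print(s['ee_pos'],s['orientation'].round(4),s['contact_force'])
hsv=cv2.cvtColor(im,cv2.COLOR_RGB2HSV)
for c,lo,hi in(('green',(50,120,60),(75,255,255)),('blue',(100,140,50),(125,255,255)),('red',(0,190,100),(4,255,255)),('white',(0,0,190),(180,40,255))):
    k,l,st,ce=cv2.connectedComponentsWithStats(cv2.inRange(hsv,lo,hi))
    for i in range(1,k):
        if 300<st[i,4]<9000: print(c,st[i],ce[i].round(1),onz('wrist',ce[i],.062,s)[0].round(4))
```

```text
[0.45011453 0.35623235 0.12750077] [[ 0.      1.     -0.0031]
 [ 1.     -0.     -0.0026]
 [-0.0026 -0.0031 -1.    ]] [0.42721969 0.04421486 0.25974568]
green [  0 192  18  32 419] [  6.6 208.5] [0.2378 0.3612 0.062 ]
green [302 196  31  31 721] [317.3 211.7] [0.4501 0.3592 0.062 ]
blue [  0 245  22  31 444] [ 10.1 258.5] [0.2322 0.3244 0.062 ]
white [456   3  23 181 467] [466.2  92.5] [0.5435 0.437  0.062 ]
white [427   5  16 124 556] [434.   65.5] [0.5219 0.4529 0.062 ]
white [ 366   30   19  130 1212] [375.   95.4] [0.4864 0.4353 0.062 ]
white [393  36  24 128 786] [403.3 103.3] [0.5045 0.4305 0.062 ]
white [295  39  10 112 564] [299.3  97.5] [0.4387 0.434  0.062 ]
white [342  55  11 103 459] [345.8 109.4] [0.4682 0.4268 0.062 ]
white [ 470   66   28  221 1368] [482.3 164.3] [0.5588 0.3918 0.062 ]
white [444  70  17 106 644] [451.5 126.6] [0.5362 0.4161 0.062 ]
white [436  75  12  95 309] [440.9 121.7] [0.5292 0.4192 0.062 ]
white [ 222   76   17  178 1039] [229.6 168.4] [0.392 0.389 0.062]
white [129 111  17  61 357] [136.  146.4] [0.3318 0.4034 0.062 ]
white [500 115  29 166 692] [513.2 198.8] [0.5824 0.3684 0.062 ]
white [578 122  29 112 648] [592.5 180.8] [0.6334 0.3808 0.062 ]
```

View pics/w1.png

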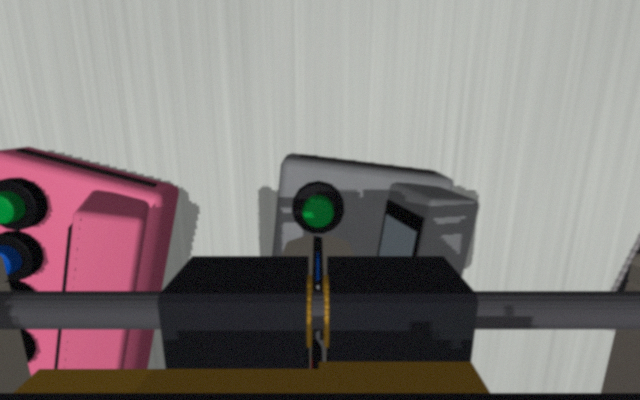

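The green key is at (317,211), directly under the closed fingers. I'll press it now.

Emit:
{"name": "jog_arm", "arguments": {
  "moves": [
    [[0,0,0,0.03,0,0,0],[0,0,0,0.03,0,0,0],[0,0,0,0.006,0,0,0],[0,0,0,0.005,0,0,0],[0,0,0,0.002,0,0,0],[0,0,0,0,0,0,0],[0,0,0,0,0,0,0]]
  ]
}}

```text
clock: 2.03
ee_pos: [0.4513, 0.357, 0.0574]
orientation: [[0.0, 1.0, 0.001], [1.0, -0.0, 0.001], [0.001, 0.001, -1.0]]
contact_force: [-1.6, -3.3, 5.0]
grip_width: 0.0003
grasp_force: 2.1
```

Emit:
{"name": "jog_arm", "arguments": {
  "moves": [
    [[0,0,0,0.002,0,0,0],[0,0,0,0,0,0,0],[0,0,0,0,0,0,0]]
  ]
}}

```text
clock: 2.28
ee_pos: [0.4516, 0.3573, 0.0562]
orientation: [[0.0, 1.0, 0.002], [1.0, -0.0, 0.001], [0.001, 0.002, -1.0]]
contact_force: [-3.3, -3.7, 11.8]
grip_width: 0.0007
grasp_force: 6.4
```

Emit:
{"name": "jog_arm", "arguments": {
  "moves": [
    [[0,0,0,-0.015,0,0,0],[0,0,0,-0.015,0,0,0],[0,-0.0208,-0.003,0,0,0,0],[0,-0.0208,-0.003,0,0,0,0],[0,0,0,0,0,0,0],[0,0,0,0.015,0,0,0],[0,0,0,0,0,0,0]]
  ]
}}

```text
clock: 2.87
ee_pos: [0.4453, 0.3159, 0.0679]
orientation: [[0.0, 1.0, 0.0], [1.0, -0.0, 0.001], [0.001, 0.0, -1.0]]
contact_force: [-1.5, -0.1, -0.6]
grip_width: 0.0004
grasp_force: 0.0
```

Green bottomed out at 0.0562. Next are blue, then white at about (0.439, 0.273).

Emit:
{"name": "jog_arm", "arguments": {
  "moves": [
    [[0,0,0,0.008,0,0,0],[0,0,0,0.006,0,0,0],[0,0,0,0.001,0,0,0],[0,0,0,0,0,0,0],[0,0,0,0,0,0,0]]
  ]
}}

```text
clock: 3.28
ee_pos: [0.4464, 0.3172, 0.0562]
orientation: [[-0.001, 1.0, 0.004], [1.0, 0.001, 0.003], [0.003, 0.004, -1.0]]
contact_force: [-1.8, -2.4, 16.0]
grip_width: 0.0005
grasp_force: 7.7
```

Emit:
{"name": "jog_arm", "arguments": {
  "moves": [
    [[0,0,0,-0.015,0,0,0],[0,0,0,-0.015,0,0,0],[0,-0.0208,-0.003,0,0,0,0],[0,-0.0208,-0.003,0,0,0,0],[0,0,0,0,0,0,0],[0,0,0,0.015,0,0,0],[0,0,0,0,0,0,0]]
  ]
}}

```text
clock: 3.87
ee_pos: [0.4382, 0.2738, 0.0671]
orientation: [[-0.0, 1.0, -0.002], [1.0, 0.0, -0.001], [-0.001, -0.002, -1.0]]
contact_force: [0.3, 0.7, 0.1]
grip_width: 0.0002
grasp_force: 0.0
```

Emit:
{"name": "jog_arm", "arguments": {
  "moves": [
    [[0,0,0,0.008,0,0,0],[0,0,0,0.006,0,0,0],[0,0,0,0.001,0,0,0],[0,0,0,0,0,0,0],[0,0,0,0,0,0,0]]
  ]
}}

```text
clock: 4.28
ee_pos: [0.4396, 0.2751, 0.0561]
orientation: [[-0.001, 1.0, 0.002], [1.0, 0.001, 0.002], [0.002, 0.002, -1.0]]
contact_force: [-4.6, -1.1, 19.4]
grip_width: 0.0001
grasp_force: 9.6
```

Emit:
{"name": "jog_arm", "arguments": {
  "moves": [
    [[0,0,0,-0.035,0,0,0],[0,0,0,-0.035,0,0,0],[0,0,0,-0.035,0,0,0],[0,0,0,-0.035,0,0,0],[0.093,-0.0371,0.0129,0,0,0,0],[0.093,-0.0371,0.0129,0,0,0,0],[0.093,-0.0371,0.0129,0,0,0,0],[0.093,-0.0371,0.0129,0,0,0,0]]
  ]
}}

```text
clock: 4.95
ee_pos: [0.4911, 0.1246, 0.1938]
orientation: [[-0.002, 1.0, 0.001], [1.0, 0.002, 0.0], [0.0, 0.001, -1.0]]
contact_force: [0.5, -0.6, 0.1]
grip_width: 0.0224
grasp_force: 0.0
```

Emit:
{"name": "jog_arm", "arguments": {
  "moves": [
    [[0.093,-0.0371,0.0129,0,0,0,0],[0.093,-0.0371,0.0129,0,0,0,0],[0.093,-0.0371,0.0129,0,0,0,0],[0.093,-0.0371,0.0129,0,0,0,0],[0.093,-0.0371,0.0129,0,0,0,0],[0.093,-0.0371,0.0129,0,0,0,0],[0.093,-0.0371,0.0129,0,0,0,0],[0.093,-0.0371,0.0129,0,0,0,0]]
  ]
}}

```text
clock: 5.62
ee_pos: [0.5945, -0.1728, 0.1932]
orientation: [[-0.001, 1.0, -0.0], [1.0, 0.001, 0.0], [0.0, -0.0, -1.0]]
contact_force: [1.9, -0.2, -0.3]
grip_width: 0.076
grasp_force: 0.0
```

Emit:
{"name": "jog_arm", "arguments": {
  "moves": [
    [[0.093,-0.0371,0.0129,0,0,0,0],[0.093,-0.0371,0.0129,0,0,0,0],[0.093,0,0,0.02,0,0,0],[0.093,0,0,0,0,0,0],[0.093,0,0,0,0,0,0]]
  ]
}}

```text
clock: 6.03
ee_pos: [0.619, -0.2445, 0.1718]
orientation: [[-0.0, 1.0, -0.003], [1.0, 0.001, 0.003], [0.003, -0.003, -1.0]]
contact_force: [0.1, 0.3, 0.4]
grip_width: 0.0928
grasp_force: 0.0
```

Run:
```python
from h import *
s,im=snap('wrist','w2');print(s['ee_pos'],s['orientation'].round(4),s['contact_force'])
```

```text
[ 0.61897724 -0.24445531  0.17179594] [[-5.0e-04  1.0e+00 -3.4e-03]
 [ 1.0e+00  5.0e-04  2.5e-03]
 [ 2.5e-03 -3.4e-03 -1.0e+00]] [0.10797772 0.34762222 0.41148182]
```

View pics/w2.png

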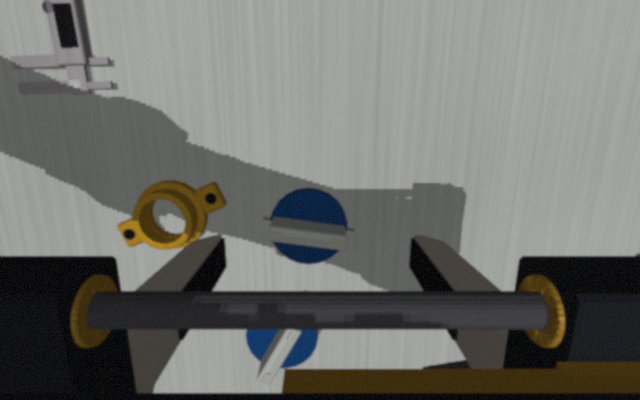

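The picture shows the wanted cap, with its blue head at about (310,226) and its bar and pointers from (266,218) to (353,231). The other cap is below it and the bronze follower is on the left.

Run:
```python
from h import *
s=get_state()
im=cv2.imread('pics/w2.png');hsv=cv2.cvtColor(im,cv2.COLOR_BGR2HSV)
m=cv2.inRange(hsv,(100,130,30),(125,255,255));m[275:]=0
pts=cv2.findNonZero(m);(c,r)=cv2.minEnclosingCircle(pts);print('circ',c,r)
P=onz('wrist',cv2.convexHull(pts)[:,0],.032,s)[:,:2]
c2,r2=cv2.minEnclosingCircle(P.astype(np.float32));print('head',c2,r2)
# bar: non-blue pixels in head circle
g=im[:,:,1]
for u in (285,295,305,315,325,335):
    print(u,[(v,*im[v,u]) for v in range(214,254,2)] if u in(305,) else '')
    col=m[190:265,u];z=np.where(col==0)[0]+190;z=z[(z>205)&(z<260)];print(z.min(),z.max(),onz('wrist',[(u,z.min()),(u,z.max())],.06,s)[:,:2].round(4).tolist())
# sensor from wrist0
s0=dict(ee_pos=[.6493,0,.2176],orientation=np.array([[-1.35e-4,1,-2.29e-3],[1,1.35e-4,-5e-5],[-5e-5,-2.29e-3,-1]]))
im=cv2.imread('pics/wrist0.png');hsv=cv2.cvtColor(im,cv2.COLOR_BGR2HSV)
for n,lo,hi in(('y',(15,150,90),(28,255,255)),('r',(0,190,90),(4,255,255))):
    k,l,st,ce=cv2.connectedComponentsWithStats(cv2.inRange(hsv,lo,hi)[:235])
    for i in range(1,k):
        if st[i,4]>40: print(n,st[i],onz('wrist',ce[i],.04,s0)[0,:2].round(4))
print('white',onz('wrist',[(194,176),(292,159)],.04,s0)[:,:2])
```

```text
circ (308.3052978515625, 225.42596435546875) 37.77277755737305
head (0.6117395758628845, -0.2757519483566284) 0.035359129309654236
285 
217 259 [[0.5932, -0.2584], [0.5925, -0.2957]]
295 
219 245 [[0.6015, -0.2601], [0.6012, -0.283]]
305 [(214, np.uint8(67), np.uint8(39), np.uint8(18)), (216, np.uint8(64), np.uint8(31), np.uint8(5)), (218, np.uint8(65), np.uint8(39), np.uint8(13)), (220, np.uint8(63), np.uint8(46), np.uint8(38)), (222, np.uint8(67), np.uint8(66), np.uint8(64)), (224, np.uint8(69), np.uint8(72), np.uint8(69)), (226, np.uint8(68), np.uint8(69), np.uint8(66)), (228, np.uint8(66), np.uint8(69), np.uint8(68)), (230, np.uint8(79), np.uint8(81), np.uint8(79)), (232, np.uint8(96), np.uint8(98), np.uint8(98)), (234, np.uint8(104), np.uint8(107), np.uint8(104)), (236, np.uint8(103), np.uint8(105), np.uint8(106)), (238, np.uint8(96), np.uint8(100), np.uint8(99)), (240, np.uint8(98), np.uint8(98), np.uint8(97)), (242, np.uint8(96), np.uint8(99), np.uint8(96)), (244, np.uint8(91), np.uint8(93), np.uint8(90)), (246, np.uint8(63), np.uint8(48), np.uint8(38)), (248, np.uint8(60), np.uint8(33), np.uint8(14)), (250, np.uint8(62), np.uint8(32), np.uint8(10)), (252, np.uint8(63), np.uint8(36), np.uint8(13))]
220 246 [[0.6098, -0.2609], [0.6096, -0.2839]]
315 
221 247 [[0.618, -0.2618], [0.6181, -0.2847]]
325 
223 259 [[0.6263, -0.2635], [0.6266, -0.2956]]
335 
224 259 [[0.6347, -0.2643], [0.6351, -0.2956]]
y [189 127  21  21 266] [0.5348 0.0457]
y [237 156  18  18 241] [0.5786 0.0192]
y [274 187  19  18 196] [ 0.6151 -0.0122]
r [227 109   9  15  88] [0.567  0.0656]
r [249 209   8  13  71] [ 0.583 -0.032]
white [[0.52717263 0.00785174]
 [0.62436137 0.02473459]]
```

Cap is at (0.612, -0.2765), yaw -8.1°. Sensor is at (0.575, 0.017), yaw +9.4°. I need to turn the tool by -1.43 rad.

Emit:
{"name": "jog_arm", "arguments": {
  "moves": [
    [[0.06,-0.032,-0.007,0,0,0,0],[0.06,0,0,0,0,0,-0.12],[0.06,0,0,0,0,0,-0.12],[0.06,0,0,0,0,0,-0.12],[0.06,0,0,0,0,0,-0.12],[0.06,0,0,0,0,0,-0.12],[0.06,0,0,0,0,0,-0.12],[0.06,0,0,0,0,0,-0.12]]
  ]
}}

```text
clock: 6.75
ee_pos: [0.6137, -0.2754, 0.1753]
orientation: [[-0.751, 0.661, 0.002], [0.661, 0.751, -0.0], [-0.002, 0.001, -1.0]]
contact_force: [-0.4, -0.5, 0.7]
grip_width: 0.0602
grasp_force: 0.0
```

Emit:
{"name": "jog_arm", "arguments": {
  "moves": [
    [[0.06,0,0,0,0,0,-0.12],[0.06,0,0,0,0,0,-0.12],[0.06,0,0,0,0,0,-0.12],[0.06,0,0,0,0,0,-0.12],[0.06,0,0,0,0,0,-0.11],[0.06,0,0,0.03,0,0,0],[0.06,0,0,0,0,0,0],[0.06,0,0,0,0,0,0]]
  ]
}}

```text
clock: 7.42
ee_pos: [0.612, -0.2759, 0.1433]
orientation: [[-0.99, 0.139, -0.003], [0.139, 0.99, 0.001], [0.003, 0.001, -1.0]]
contact_force: [0.4, 0.1, 0.2]
grip_width: 0.0599
grasp_force: 0.0
```

Run:
```python
from h import *
s,im=snap('wrist','w3');R=s['orientation'];print(s['ee_pos'],R.round(4),s['joint_pos'].round(2))
hsv=cv2.cvtColor(im,cv2.COLOR_RGB2HSV)
m=cv2.inRange(hsv,(100,130,30),(125,255,255))
k,l,st,ce=cv2.connectedComponentsWithStats(m)
for i in range(1,k):
    if st[i,4]>60: print(st[i],onz('wrist',ce[i],.032,s)[0,:2].round(4))
```

```text
[ 0.61200985 -0.27590219  0.14332473] [[-9.904e-01  1.385e-01 -2.700e-03]
 [ 1.385e-01  9.904e-01  1.200e-03]
 [ 2.800e-03  8.000e-04 -1.000e+00]] [ 0.6   0.75 -0.39  1.43  0.3   1.02  1.58]
[ 129  140   86   55 2461] [ 0.5667 -0.3815]
[ 272  155   38   82 1933] [ 0.6058 -0.2965]
[ 319  155   38   82 1984] [ 0.6111 -0.2584]
[128 194  81  31 978] [ 0.605  -0.4017]
```

View pics/w3.png

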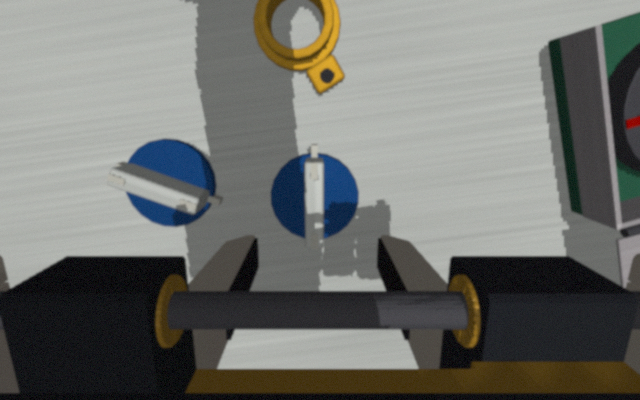

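The bar is vertical in view at column 315, centred between the fingers. I'll refine the head's centre along the bar.

Run:
```python
from h import *
s=get_state()
im=cv2.imread('pics/w3.png');hsv=cv2.cvtColor(im,cv2.COLOR_BGR2HSV)
m=cv2.inRange(hsv,(100,130,30),(125,255,255));m[:,:262]=0;m[:,370:]=0
pts=cv2.convexHull(cv2.findNonZero(m))[:,0];P=onz('wrist',pts,.032,s)[:,:2]
from scipy.optimize import least_squares
r=least_squares(lambda q:np.hypot(*(P-q[:2]).T)-.036,[.61,-.277],loss='soft_l1',f_scale=.0005);print(r.x,r.fun.round(4)); 
d=np.r_[r.x,0]-np.r_[s['ee_pos'][:2],0];print('tool shift',s['orientation'].T@d)
```

```text
[ 0.61156742 -0.27817383] [-0.0015 -0.0014 -0.0013 -0.0014 -0.0014 -0.0012 -0.0013 -0.0013 -0.0011
 -0.0015 -0.0015 -0.0015 -0.0013 -0.0014 -0.0014 -0.0014 -0.0012 -0.0012
 -0.0011 -0.0012 -0.001  -0.0011 -0.0013 -0.0012 -0.0009 -0.0007 -0.0009
 -0.0009 -0.0007 -0.0005 -0.0009 -0.0008 -0.001  -0.0009 -0.0013 -0.0012
 -0.0013 -0.0013]
tool shift [ 1.16073571e-03 -1.95677605e-03 -3.93549672e-07]
```

Emit:
{"name": "jog_arm", "arguments": {
  "moves": [
    [[0.06,0,-0.0015,0.035,0,0,0],[0.06,0,0,0.035,0,0,0],[0.06,0,0,0.028,0,0,0],[0.06,0,0,0.009,0,0,0],[0.06,0,0,0,0,0,0],[0.06,0,0,0,0,0,0]]
  ]
}}

```text
clock: 7.97
ee_pos: [0.6139, -0.279, 0.0384]
orientation: [[-0.99, 0.14, 0.003], [0.14, 0.99, -0.001], [-0.003, -0.0, -1.0]]
contact_force: [0.2, 0.3, 0.8]
grip_width: 0.06
grasp_force: 0.0
```

Emit:
{"name": "jog_arm", "arguments": {
  "moves": [
    [[0.06,0.001,0.0005,0.003,0,0,0],[0,0,0,0,0,0,0],[0,0,0,0,0,0,0],[0,0,0,0,0,0,0],[0,0,0,0,0,0,0],[0,0,0,0,0,0,0],[0,0,0,0,0,0,0],[0,0,0,0,0,0,0]]
  ]
}}

```text
clock: 8.63
ee_pos: [0.6114, -0.2784, 0.0336]
orientation: [[-0.99, 0.14, -0.0], [0.14, 0.99, 0.0], [0.0, 0.0, -1.0]]
contact_force: [0.0, -0.5, -0.1]
grip_width: 0.0179
grasp_force: 0.0
```

Emit:
{"name": "jog_arm", "arguments": {
  "moves": [
    [[0,0,0,0,0,0,0],[0,0,0,0,0,0,0],[0,0,0,0,0,0,0],[0,0,0,-0.03,0,0,0],[0,0,0,-0.035,0,0,0],[0,0,0,-0.035,0,0,0],[0,0,0,0,0,0,0]]
  ]
}}

```text
clock: 9.22
ee_pos: [0.616, -0.2795, 0.1412]
orientation: [[-0.99, 0.141, 0.013], [0.141, 0.99, -0.004], [-0.014, -0.002, -1.0]]
contact_force: [1.6, 0.2, -0.3]
grip_width: 0.0137
grasp_force: 30.0
```

Emit:
{"name": "jog_arm", "arguments": {
  "moves": [
    [[0,0,0.0389,0,0,0,0],[0,0,0.0389,0,0,0,0],[0,0,0.0389,0,0,0,0],[0,0,0.0389,0,0,0,0],[0,0,0.0389,0,0,0,0],[0,0,0.0389,0,0,0,0],[0,0,0.0389,0,0,0,0],[0,0,0.0389,0,0,0,0]]
  ]
}}

```text
clock: 9.88
ee_pos: [0.6541, 0.0313, 0.1322]
orientation: [[-0.99, 0.14, -0.003], [0.14, 0.99, -0.001], [0.003, -0.001, -1.0]]
contact_force: [0.6, -1.0, -1.7]
grip_width: 0.0137
grasp_force: 30.0
```

Emit:
{"name": "jog_arm", "arguments": {
  "moves": [
    [[0,0,0,0,0,0,-0.102],[0,0,0,0,0,0,-0.102],[0,0,0,0,0,0,-0.102],[0,0,0,0,0,0,0],[0,0,0,0,0,0,0],[0,0,0,0,0,0,0],[0,0,0,0,0,0,0]]
  ]
}}

```text
clock: 10.47
ee_pos: [0.6549, 0.0294, 0.1333]
orientation: [[-0.987, -0.163, -0.001], [-0.163, 0.987, -0.0], [0.001, 0.0, -1.0]]
contact_force: [0.4, 0.7, -2.5]
grip_width: 0.014
grasp_force: 30.0
```

Run:
```python
from h import *
s,im=snap('wrist','w4');R=s['orientation'];print(s['ee_pos'],R.round(4),s['joint_pos'].round(2))
hsv=cv2.cvtColor(im,cv2.COLOR_RGB2HSV)
for n,lo,hi in(('y',(15,150,90),(28,255,255)),('r',(0,190,90),(4,255,255))):
    k,l,st,ce=cv2.connectedComponentsWithStats(cv2.inRange(hsv,lo,hi)[:250])
    for i in range(1,k):
        if st[i,4]>60: print(n,st[i],onz('wrist',ce[i],.04,s)[0,:2].round(4))
```

```text
[0.65485922 0.02943935 0.13327384] [[-9.867e-01 -1.627e-01 -7.000e-04]
 [-1.627e-01  9.867e-01 -0.000e+00]
 [ 7.000e-04  1.000e-04 -1.000e+00]] [ 0.17  0.74 -0.45  1.5   0.36  0.98  1.36]
y [354  24  31  33 561] [0.535  0.0459]
y [306  83  24  25 473] [0.5759 0.017 ]
y [255 130  29  29 468] [ 0.6153 -0.012 ]
r [238  89  20  10 182] [ 0.5832 -0.0316]
r [378  89  20  10 180] [0.5672 0.0656]
```

View pics/w4.png

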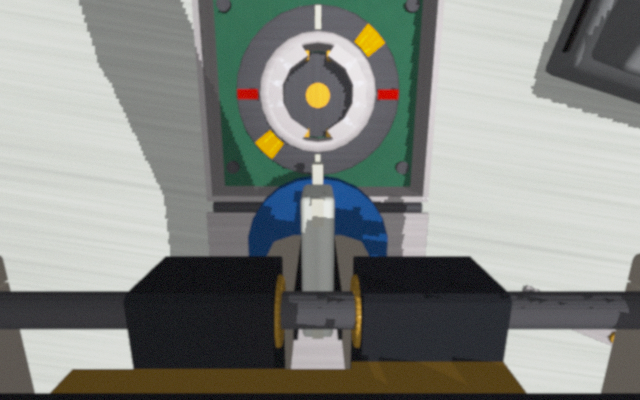

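The collar is at (318,95), with its slots in line with the pointer at column 318. I'll check how the cap sits in the grip from the head's arc.

Run:
```python
from h import *
from scipy.optimize import least_squares
s=get_state()
im=cv2.imread('pics/w4.png');hsv=cv2.cvtColor(im,cv2.COLOR_BGR2HSV)
m=cv2.inRange(hsv,(100,130,30),(125,255,255));m[:165]=0;m[260:]=0
pts=cv2.findNonZero(m)[:,0]
E=[]
for v in range(182,245):
    u=pts[pts[:,1]==v][:,0]; E+= [(u.min()-.5,v),(u.max()+.5,v)]
z=s['ee_pos'][2]-.0025
P=onz('wrist',E,z,s)-np.array([*s['ee_pos'][:2],0]);P=(P@s['orientation'])[:,:2]
r=least_squares(lambda q:np.hypot(*(P-q[:2]).T)-q[2],[0,0,.036],loss='soft_l1',f_scale=.0005);print(r.x,abs(r.fun).mean())
d=np.array([.5752,.0169,0])-np.array([*s['ee_pos'][:2],0]);print('collar in tool',s['orientation'].T@d)
```

```text
[0.00306771 0.00065701 0.03485133] 0.00020686466223013316
collar in tool [8.07207316e-02 5.42538380e-04 3.87141352e-05]
```

Emit:
{"name": "jog_arm", "arguments": {
  "moves": [
    [[0,0.026,0,0,0,0,0],[0,0.026,0,0,0,0,0],[0,0.026,0,0,0,0,0],[0,0,0,0.02,0,0,0],[0,0,0,0.02,0,0,0],[0,0,0,0,0,0,0],[0,0,0,0,0,0,0],[0,0,0,0,0,0,0]]
  ]
}}

```text
clock: 11.18
ee_pos: [0.5792, 0.0172, 0.0946]
orientation: [[-0.986, -0.164, 0.002], [-0.164, 0.986, 0.001], [-0.002, 0.0, -1.0]]
contact_force: [0.2, -0.1, -1.7]
grip_width: 0.014
grasp_force: 30.0
```

Emit:
{"name": "jog_arm", "arguments": {
  "moves": [
    [[0,0,0,0.005,0,0,0],[0,0,0,0.005,0,0,0],[0,0,0,0.004,0,0,0],[0,0,0,0,0,0,0],[0,0,0,0,0,0,0]]
  ]
}}

```text
clock: 11.6
ee_pos: [0.5779, 0.0168, 0.0793]
orientation: [[-0.986, -0.164, -0.001], [-0.164, 0.986, -0.0], [0.001, 0.0, -1.0]]
contact_force: [0.2, 0.5, -3.3]
grip_width: 0.0137
grasp_force: 30.0
```

No contact force and below the mouth, so it's entering. Continuing down.

Emit:
{"name": "jog_arm", "arguments": {
  "moves": [
    [[0,0,0,0.004,0,0,0],[0,0,0,0.004,0,0,0],[0,0,0,0.004,0,0,0],[0,0,0,0,0,0,0],[0,0,0,0,0,0,0]]
  ]
}}

```text
clock: 12.02
ee_pos: [0.5779, 0.0168, 0.0672]
orientation: [[-0.986, -0.164, -0.001], [-0.164, 0.986, -0.0], [0.001, 0.0, -1.0]]
contact_force: [0.4, 0.0, -1.9]
grip_width: 0.0138
grasp_force: 30.0
```

Emit:
{"name": "jog_arm", "arguments": {
  "moves": [
    [[0,0,0,0.003,0,0,0],[0,0,0,0.002,0,0,0],[0,0,0,0.001,0,0,0],[0,0,0,0,0,0,0],[0,0,0,0,0,0,0]]
  ]
}}

```text
clock: 12.43
ee_pos: [0.5782, 0.0169, 0.0616]
orientation: [[-0.986, -0.165, -0.0], [-0.165, 0.986, 0.0], [0.0, 0.0, -1.0]]
contact_force: [-0.6, 0.6, -2.5]
grip_width: 0.0139
grasp_force: 30.0
```

Emit:
{"name": "jog_arm", "arguments": {
  "moves": [
    [[0,0,0,0.001,0,0,0],[0,0,0,0.001,0,0,0],[0,0,0,0,0,0,0],[0,0,0,0,0,0,0],[0,0,0,0,0,0,0]]
  ]
}}

```text
clock: 12.85
ee_pos: [0.5781, 0.0169, 0.0596]
orientation: [[-0.986, -0.165, -0.0], [-0.165, 0.986, 0.0], [0.0, 0.0, -1.0]]
contact_force: [-0.6, 0.3, -4.0]
grip_width: 0.0138
grasp_force: 30.0
```

Emit:
{"name": "jog_arm", "arguments": {
  "moves": [
    [[0,0,0,0.001,0,0,0],[0,0,0,0,0,0,0],[0,0,0,0,0,0,0],[0,0,0,0,0,0,0]]
  ]
}}

```text
clock: 13.18
ee_pos: [0.5782, 0.0169, 0.0595]
orientation: [[-0.986, -0.164, 0.0], [-0.164, 0.986, -0.0], [-0.0, -0.0, -1.0]]
contact_force: [-2.2, -1.1, 5.5]
grip_width: 0.0137
grasp_force: 30.0
```

Emit:
{"name": "jog_arm", "arguments": {
  "moves": [
    [[0,0,0,0.001,0,0,0],[0,0,0,0,0,0,0],[0,0,0,0,0,0,0],[0,0,0,0,0,0,0]]
  ]
}}

```text
clock: 13.52
ee_pos: [0.5782, 0.0169, 0.0595]
orientation: [[-0.986, -0.164, 0.001], [-0.164, 0.986, -0.001], [-0.001, -0.001, -1.0]]
contact_force: [-4.3, -0.5, 11.7]
grip_width: 0.0141
grasp_force: 30.0
```

The cap is home, with about 12 N downward. I'll turn clockwise (+rz) about the cap's axis, which lies about 2.8 mm along tool x.

Emit:
{"name": "jog_arm", "arguments": {
  "moves": [
    [[0,0,-0.0003,-0.0005,0,0,0.1],[0,0,-0.0003,0,0,0,0.1],[0,0,-0.0003,0,0,0,0.1],[0,0,-0.0003,0,0,0,0.1],[0,0,0,0,0,0,0],[0,0,0,0,0,0,0]]
  ]
}}

```text
clock: 14.02
ee_pos: [0.5786, 0.0157, 0.0595]
orientation: [[-0.972, 0.233, 0.001], [0.233, 0.972, -0.001], [-0.001, -0.0, -1.0]]
contact_force: [-3.0, -1.1, 7.7]
grip_width: 0.0141
grasp_force: 30.0
```

Emit:
{"name": "jog_arm", "arguments": {
  "moves": [
    [[0,0,-0.0003,0,0,0,0.1],[0,0,-0.0003,0,0,0,0.1],[0,0,-0.0003,0,0,0,0.1],[0,0,-0.0003,0,0,0,0.1],[0,0,0,0,0,0,0],[0,0,0,0,0,0,0],[0,0,0,0,0,0,0]]
  ]
}}

```text
clock: 14.6
ee_pos: [0.5781, 0.0144, 0.0595]
orientation: [[-0.805, 0.593, 0.001], [0.593, 0.805, -0.001], [-0.001, 0.0, -1.0]]
contact_force: [-1.4, -1.0, 7.6]
grip_width: 0.0138
grasp_force: 30.0
```

Run:
```python
from h import *
s,im=snap('wrist','w5');R=s['orientation'];print(s['ee_pos'],R.round(4),s['contact_force'],s['torque'],np.degrees(np.arctan2(-R[1,0],-R[0,0])))
_,b=snap('side','s5');_,c=snap('scene','c5')
cv2.imwrite('pics/m5.png',np.vstack([im[:300,:,::-1],np.hstack([cv2.resize(b[160:250,240:350],(320,262)),cv2.resize(c[205:290,255:360],(320,262))])[:,:,::-1]]))
```

```text
[0.57810091 0.01441746 0.05950103] [[-8.052e-01  5.930e-01  1.000e-03]
 [ 5.930e-01  8.052e-01 -6.000e-04]
 [-1.200e-03  1.000e-04 -1.000e+00]] [-1.40716172 -0.96760937  7.61722511] [-0.05936037  0.55069061 -0.01976602] -36.37085502635779
```

View pics/m5.png

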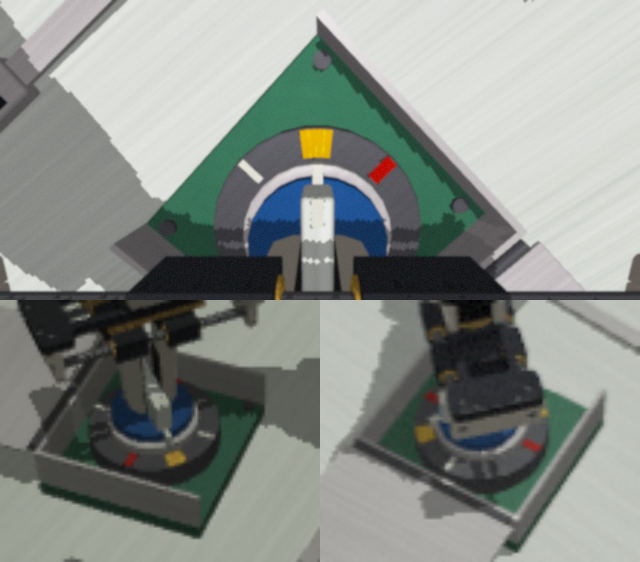

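The pointer at (318,172) is centred on the yellow band at (317,143). I'll let it settle and read again.

Emit:
{"name": "jog_arm", "arguments": {
  "moves": [
    [[0,0,0,0,0,0,0],[0,0,0,0,0,0,0],[0,0,0,0,0,0,0],[0,0,0,0,0,0,0],[0,0,0,0,0,0,0],[0,0,0,0,0,0,0]]
  ]
}}

```text
clock: 15.25
ee_pos: [0.5781, 0.0144, 0.0595]
orientation: [[-0.805, 0.593, 0.001], [0.593, 0.805, -0.0], [-0.001, 0.0, -1.0]]
contact_force: [-2.1, -0.3, 8.0]
grip_width: 0.0143
grasp_force: 30.0
```

Run:
```python
from h import *
s=get_state();R=s['orientation'];print(s['ee_pos'],s['contact_force'],s['torque'],s['tau'][-1],s['joint_pos'][-1],np.degrees(np.arctan2(-R[1,0],-R[0,0])),s['grasp_force'])
```

```text
[0.5781026  0.01441948 0.05952774] [-2.14156095 -0.26677741  7.99923599] [-0.05403447  0.59465129  0.07443863] 0.01201351115014404 0.6936281839546207 -36.37286026799872 29.999455511569977
```

Emit:
{"name": "jog_arm", "arguments": {
  "moves": [
    [[0,0,0,-0.0009,0,0,0.02],[0,0,0,0,0,0,0],[0,0,0,0,0,0,0],[0,0,0,0,0,0,0]]
  ]
}}

```text
clock: 15.58
ee_pos: [0.578, 0.0143, 0.0595]
orientation: [[-0.793, 0.609, 0.0], [0.609, 0.793, -0.0], [-0.001, -0.0, -1.0]]
contact_force: [-1.8, -1.8, 4.8]
grip_width: 0.0138
grasp_force: 30.0
```

Run:
```python
from h import *
T=[]
for i in range(6):
    cams.read_camera('side'); s=get_state(); T.append((s['torque'][2],s['tau'][-1],s['contact_force'][2]))
R=s['orientation'];print(np.round(T,3).tolist(),s['ee_pos'],np.degrees(np.arctan2(-R[1,0],-R[0,0])))
```

```text
[[0.185, -0.155, 5.475], [0.174, -0.155, 5.797], [0.139, -0.155, 6.282], [0.128, -0.155, 5.087], [0.186, -0.155, 5.716], [0.187, -0.155, 5.105]] [0.57797602 0.01430825 0.05953667] -37.49716918513
```

The spring torque reads about 0.165 Nm and the turn is about 0.82 rad, so the ring is wound halfway. Handing in.

```bash
python3 -c "
from rig import bot
print(bot.finish_job())"
```

```text
the job is handed in; nothing more can be done
None
```

I pressed green, blue, then white (never red), seated the cap fully home, and handed the job in still gripping it about 0.82 rad clockwise, in the yellow band; the hand-in gave no verdict.

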